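Pull-test and pass a batch of turned pendants

TASK

Hook every turned pendant standing on the bench onto the rail, to the right of the black band (the waiting side, right as the robot sees it). Then do the batch's pull test: draw the spring gauge's handle out until its pointer is level with the brass index, no farther, hold it there for about two seconds and let it go back home, leaving the index as it is set. When that is done, slide all the pendants along the rail to the left of the band (the passed side), then push the tally counter's plunger all the way down and let it come up; leave the glue, wax tin and offcut alone.

Things in the scene. Friction and masses are not known exactly. Their poses are not given: they have to be found in the camera images.
- pend1: turned wooden pendant on a flat steel hook, 0.3 kg, standing (absent ones give None; 2 or 3 are there). Origin: centre of its underside, z up. Wooden bell 60 mm across at the foot, 60 mm high. On top of the hook a grip tab 12 mm thick (x), 18 mm wide (y), z 160 to 204 mm, on the axis: pinch it across x. The 16 mm wide strap jogs from the bell's top to -x and rises to the hook
- pend2: turned wooden pendant on a flat steel hook, 0.3 kg, standing (absent ones give None; 2 or 3 are there). Origin: centre of its underside, z up. Wooden bell 60 mm across at the foot, 60 mm high. On top of the hook a grip tab 12 mm thick (x), 18 mm wide (y), z 160 to 204 mm, on the axis: pinch it across x. The 16 mm wide strap jogs from the bell's top to -x and rises to the hook
- pend3: turned wooden pendant on a flat steel hook, 0.3 kg, standing (absent ones give None; 2 or 3 are there). Origin: centre of its underside, z up. Wooden bell 60 mm across at the foot, 60 mm high. On top of the hook a grip tab 12 mm thick (x), 18 mm wide (y), z 160 to 204 mm, on the axis: pinch it across x. The 16 mm wide strap jogs from the bell's top to -x and rises to the hook
- pend4: turned wooden pendant on a flat steel hook, 0.3 kg, standing (absent ones give None; 2 or 3 are there). Origin: centre of its underside, z up. Wooden bell 60 mm across at the foot, 60 mm high. On top of the hook a grip tab 12 mm thick (x), 18 mm wide (y), z 160 to 204 mm, on the axis: pinch it across x. The 16 mm wide strap jogs from the bell's top to -x and rises to the hook
- pend1_eye (a point): point in pend1's hook, on its axis at z 144 mm: lies on the rail's axis when hung; axes as the body's. The hook is an inverted U with a V-shaped roof that sits on the rail: leg at x -18 to -12 mm (z 75 to 160), lip at x +12 to +18 ending at z 122: 24 mm clear inside, open below; under the lip the 16 mm rail can enter from +x between z 82 and 122 mm
- pend2_eye (a point): point in pend2's hook, on its axis at z 144 mm: lies on the rail's axis when hung; axes as the body's. The hook is an inverted U with a V-shaped roof that sits on the rail: leg at x -18 to -12 mm (z 75 to 160), lip at x +12 to +18 ending at z 122: 24 mm clear inside, open below; under the lip the 16 mm rail can enter from +x between z 82 and 122 mm
- pend3_eye (a point): point in pend3's hook, on its axis at z 144 mm: lies on the rail's axis when hung; axes as the body's. The hook is an inverted U with a V-shaped roof that sits on the rail: leg at x -18 to -12 mm (z 75 to 160), lip at x +12 to +18 ending at z 122: 24 mm clear inside, open below; under the lip the 16 mm rail can enter from +x between z 82 and 122 mm
- pend4_eye (a point): point in pend4's hook, on its axis at z 144 mm: lies on the rail's axis when hung; axes as the body's. The hook is an inverted U with a V-shaped roof that sits on the rail: leg at x -18 to -12 mm (z 75 to 160), lip at x +12 to +18 ending at z 122: 24 mm clear inside, open below; under the lip the 16 mm rail can enter from +x between z 82 and 122 mm
- rail: horizontal round steel rail, 16 mm in diameter, 470 mm long, its axis 175 mm above the bench, on two grey posts at its ends (22 x 16 mm, up to 183 mm, feet 110 x 50 x 10 mm). Origin on the bench under the rail's middle; y runs along the rail (to the robot's left), x away from the robot
- rail_mark (a point): centre of the black band on the rail (10 mm wide, does not stop hooks), on the rail's axis; axes as the rail's. Hooks with eye y < 0 in this frame are on the waiting side, y > 0 on the passed side
- gauge: fixed spring pull gauge on a green base plate (360 x 85 mm). Origin on the bench under the handle's rest position; the handle is pulled along the body's -x. The housing (46 mm wide, 76 mm high) is at x +35 to +145 mm; a graduated bar at y +36 mm, 48 mm high, lies beside the slide
- gauge_slide (a joint): how far the handle is drawn out, m: 0 home, at most 0.11; spring-loaded home, 2 N at 0 and about 10 N at 0.09
- gauge_grip (a point): grip point of the black upright handle, 112 mm above the bench; the handle is 12 mm thick (x), 30 mm wide (y) and ends 130 mm above the bench, 54 mm higher than the housing: pinch it across x from above. Axes as the gauge's
- gauge_pointer (a point): tip of the handle's pointer over the graduated bar, moves with the handle; 36 mm to +y of and 59 mm below the grip point, axes as the gauge's
- index_mark (a point): brass index clip on the graduated bar, axes as the gauge's; the test pull is reached when the pointer has the same x as this point
- counter: fixed tally counter, grey housing 100 x 90 x 65 mm high on the bench, black palm plunger on top. Origin on the bench under the plunger
- plunger (a joint): how far the plunger is pressed, m: 0 up, 0.022 fully down; spring-loaded up, 4 N at 0 and 12 N fully down
- plunger_top (a point): centre of the plunger's round top face (44 mm across), 117 mm above the bench when up; moves with it
- glue: bystander: small glue bottle 48 mm across, 120 mm high, origin at its underside
- wax: bystander: low wax tin 80 mm across, 35 mm high, origin at its underside
- offcut: bystander: wood offcut 60 x 100 x 30 mm, origin at its underside

How it is judged (in metres and radians):
On the way, in this order (a step that is already met when the one before it is completed fails the run):
1. every pendant hangs free on the rail on the waiting side (right of the band) (x of pend1_eye in the frame of rail_mark between -0.012 and 0.012 m and z of pend1_eye in the frame of rail_mark between -0.01 and 0.01 m and y of each of pend1_eye, pend2_eye, pend3_eye, pend4_eye in the frame of rail_mark below 0 m and angle between each of pend1, pend2, pend3, pend4's own z axis and vertical below 0.3 rad and contact force between the fingers and pend1 below 0.3 N and linear speed of each of pend1, pend2, pend3, pend4 below 0.1 m/s and x of pend2_eye in the frame of rail_mark between -0.012 and 0.012 m and z of pend2_eye in the frame of rail_mark between -0.01 and 0.01 m and contact force between the fingers and pend2 below 0.3 N and x of pend3_eye in the frame of rail_mark between -0.012 and 0.012 m and z of pend3_eye in the frame of rail_mark between -0.01 and 0.01 m and contact force between the fingers and pend3 below 0.3 N and x of pend4_eye in the frame of rail_mark between -0.012 and 0.012 m and z of pend4_eye in the frame of rail_mark between -0.01 and 0.01 m and contact force between the fingers and pend4 below 0.3 N), for 0.2 s.
2. the gauge's pointer is held level with the index (within 5 mm) for 1.2 s (x of gauge_pointer in the frame of index_mark between -0.005 and 0.005 m), for 1.2 s.
3. the gauge is back home (value of joint gauge_slide below 0.005 m), for 0.1 s.
4. every pendant hangs free on the rail on the passed side (left of the band) (x of pend1_eye in the frame of rail_mark between -0.012 and 0.012 m and z of pend1_eye in the frame of rail_mark between -0.01 and 0.01 m and y of each of pend1_eye, pend2_eye, pend3_eye, pend4_eye in the frame of rail_mark above 0 m and angle between each of pend1, pend2, pend3, pend4's own z axis and vertical below 0.3 rad and contact force between the fingers and pend1 below 0.3 N and linear speed of each of pend1, pend2, pend3, pend4 below 0.1 m/s and x of pend2_eye in the frame of rail_mark between -0.012 and 0.012 m and z of pend2_eye in the frame of rail_mark between -0.01 and 0.01 m and contact force between the fingers and pend2 below 0.3 N and x of pend3_eye in the frame of rail_mark between -0.012 and 0.012 m and z of pend3_eye in the frame of rail_mark between -0.01 and 0.01 m and contact force between the fingers and pend3 below 0.3 N and x of pend4_eye in the frame of rail_mark between -0.012 and 0.012 m and z of pend4_eye in the frame of rail_mark between -0.01 and 0.01 m and contact force between the fingers and pend4 below 0.3 N), for 0.2 s.
5. the counter's plunger is pushed fully down (value of joint plunger above 0.0195 m), for 0.05 s.
At the end, for the whole second after the job is handed in: every pendant hangs at rest by its hook on the rail left of the band (eye within 12 mm of the rail's axis across it and 10 mm in height, tilt under 0.3 rad, nobody touching it), the gauge is home within 5 mm and the plunger is up within 3 mm (all of step 4 and value of joint gauge_slide below 0.005 m and value of joint plunger below 0.003 m).
It fails at once if the gauge is overdrawn: pointer more than 12 mm past the index (x of gauge_pointer in the frame of index_mark below -0.012 m).
It fails at once if the index is shifted (distance of index_mark from where it was at the start of the episode above 0.004 m).
It fails at once if the glue is disturbed (moved over 30 mm) (distance of glue from where it was at the start of the episode above 0.03 m).
It fails at once if the wax is disturbed (moved over 30 mm) (distance of wax from where it was at the start of the episode above 0.03 m).
It fails at once if the offcut is disturbed (moved over 30 mm) (distance of offcut from where it was at the start of the episode above 0.03 m).
Of pend1, pend2, pend3, pend4 only 2 to 3 are there at a start; the rules pass over those that are not, and their reading is None.
At some moment in a run one of pend1, pend2, pend3, pend4 may be knocked a few centimetres aside while the robot is not near it.
Once in a run the grip may slacken for a moment while it holds something.
It also fails if it takes over 210 s, if anything falls off the work surface, if the arm or the gripper's body presses on something with over 40 N, if the wrist force passes 120 N, or if a joint passes its speed limit or range.

ROBOT

A 6-joint arm with a two-finger parallel gripper is mounted at the origin on the work surface. World frame = base frame: x ahead of the robot, y to its left, z up, the work surface at z = 0. Lengths are in mm, angles in rad, forces in N, time in s.
With the tool pointing down it reaches from about 325 to 750 mm from the base axis. Payload 7.6 kg.
Tool frame: the origin (TCP) lies midway between the tips of the shut fingers; the grasp point (between the pads) lies 19 mm behind it; z points along the fingers, y is the line along which they close (so a half turn about z gives the same grasp; the last joint's range is limited). The gripper opens to 85 mm and grips with 20 to 120 N. Pads are 22 mm wide; open, the fingers measure 114 mm over their backs; the gripper's body (76 mm by 85 mm) begins 54 mm behind the grasp point. The pads swing forward as they close: fully open they stand 13 mm farther back than shut.
Start: joints at [-0.07, 0.052, 1.401, -0, 1.689, -0.07], TCP at [525.02, 0.022, 231.323] pointing down, gripper open.
Joint ranges: [-2.9, 2.9], [-0.91, 2.17], [0.12, 2.37], [-1.06, 4.2], [0.26, 2.73], [-2.93, 2.93]. Speed limits (rad/s): [2.57, 2.57, 3.01, 3.14, 3.14, 3.14].

INTERFACE

Orientations are given as a unit quaternion [x, y, z, w].
In Python, from rig import bot gives the robot as it stands. The module is installed in compiled form; this text tells all that it offers.
- The arm moves only by the shell command python3 -m creep 'ROWS' [FORCE]. ROWS is JSON, a list of rows, each a list of 5 numbers: the shift along the tool's x, y, z in m, then the turn about the tool's z in degrees, then the closure, from -1 (fully open) to 1 (shut). A call has 1 to 20 rows; each row shifts and turns the commanded pose from where the row before left it, along the tool's axes as they then stand; what a row does not reach is not made up. A row lasts 1/10 s, in which the tool goes at most 50 mm and 8.59 degrees, less where a joint would pass 70% of its speed; a pose out of reach is approached as far as the arm can. A call is refused whole if a number of a shift passes 0.05 or a number of a turn 8.59, either way. A call with a gripper value outside its range is refused whole. The fingers move at their own pace and stop on an object; FORCE is the grip in N (left out, the last holds). Time passes only in rows, so rows that do not move let the fingers close. It gives the time, the measured TCP pose, the force, the opening and the grip force at its end, in the units of the state.
- bot.get_state(): the state, without advancing time (a new reading comes with each control period).
- bot.snapshot(name): name is "scene" or "side" or "wrist"; returns a dict with "image" (420x560x3 uint8, red, green, blue), "range_z" (420x560 float32, mm along the optical axis (not along the pixel's ray), 0 where there is no reading), "mtx" (3x3 intrinsics, pixels), "rvec" (rotation vector, rad) and "tvec" (3), from world to camera coordinates, as OpenCV has them. Camera axes: x right, y down, z forward; pixel columns grow to the right and rows downward; lengths in mm; the calibration is good to about 2 mm. The wrist camera is an equidistant fisheye: a pixel r from the principal point sees the ray r / f radians off the axis. A picture is of the moment at which its call begins.
- bot.sign_off(): hands the job in; it is judged then, once.
The state is a dict: "clock": time; "qpos": joint angles; "joint_vel": joint speeds; "joint_torque": joint torques, N m; "tcp_pos": TCP position; "ee_rot": TCP orientation; "wrist_force": force on the tool from outside, world axes, zero at the start; "wrist_torque": the same for the moment, N m; "opening": opening from 0.0 (shut) to 1.0 (fully open); "finger_force": force on a finger pad.
Only numpy, scipy, OpenCV 4.12 (cv2) and the standard library are available. Lean on these libraries where they do the work, as an engineer would, in place of code of your own. Each camera call takes 0.05 s, during which the arm holds its last target. There are 200 camera calls.

## Working session

There is one attempt and no reset: what is moved stays moved. The work goes in short steps, Python scripts to look and compute and a shell command to move; the robot and the scene stay as the last step left them, time stands still between calls to the robot, and variables do not carry over. Pictures are saved under pics/ and viewed, at most 14 in all, crops included, and the job is handed in when it is done.

```bash
mkdir -p pics; cat > h.py <<'E'
import numpy as np, cv2
from rig import bot
from scipy.spatial.transform import Rotation as R
def snap(n,f=None):
    s=bot.snapshot(n)
    if f: cv2.imwrite('pics/'+f,s['image'][:,:,::-1])
    return s
def cloud(s):
    # world xyz for each pixel (pinhole cams)
    z=s['range_z'];K=np.array(s['mtx']);h,w=z.shape
    u,v=np.meshgrid(np.arange(w),np.arange(h))
    c=np.stack([(u-K[0,2])/K[0,0]*z,(v-K[1,2])/K[1,1]*z,z],-1)
    Rm=cv2.Rodrigues(np.array(s['rvec'],float))[0]
    P=(c-np.array(s['tvec']).ravel())@Rm
    P[z<=0]=np.nan
    return P
E
python3 - <<'E'
from h import *
import pickle
a=snap('scene','scene0.png');b=snap('side','side0.png');pickle.dump((a,b),open('s0.pkl','wb'))
for s in(a,b):
    Rm=cv2.Rodrigues(np.array(s['rvec'],float))[0];print(-Rm.T@np.array(s['tvec']).ravel(),Rm[2],s['mtx'])
print(bot.get_state())
E
```

```text
[1122.62569744  828.21523551  832.45601205] [-0.42124754 -0.68743566 -0.59159338] [[401.81493882   0.         284.24625625]
 [  0.         401.81493882 202.08686799]
 [  0.           0.           1.        ]]
[509.23241124 980.61885422 777.18200015] [ 0.11355845 -0.81516034 -0.5679948 ] [[424.28997145   0.         279.80045338]
 [  0.         424.28997145 209.27777787]
 [  0.           0.           1.        ]]
{'clock': 0.1, 'qpos': array([-7.02893403e-02,  5.27702055e-02,  1.40161276e+00, -9.87448969e-06,
        1.68858298e+00, -7.02901996e-02]), 'joint_vel': array([-1.46090616e-04, -9.82157070e-04, -2.10244989e-03, -8.54251490e-05,
        9.89790674e-04, -2.28445017e-03]), 'joint_torque': array([ 2.37367596e-03, -3.82580674e+01, -3.60984743e+01, -5.21182415e-05,
        4.78979055e-03, -6.69374316e-06]), 'tcp_pos': array([5.24739422e+02, 4.41361109e-02, 2.30563777e+02]), 'ee_rot': array([ 7.07106719e-01,  7.07106510e-01, -4.53936150e-04, -5.15218556e-04]), 'wrist_force': array([-0.49192085, -0.19621629, -0.13306482]), 'wrist_torque': array([ 0.01254017, -0.01160958, -0.00126552]), 'finger_force': 0.0, 'opening': 1.0028934501863749}
```

View pics/scene0.png

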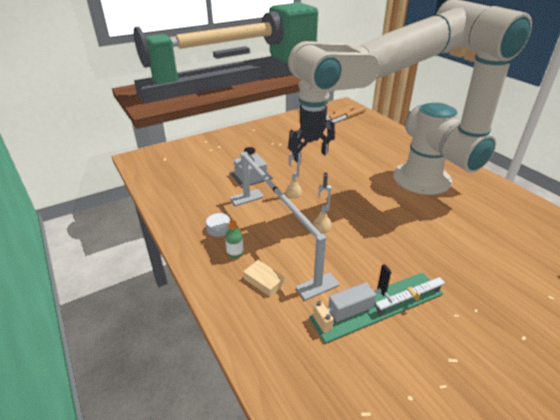

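View pics/side0.png

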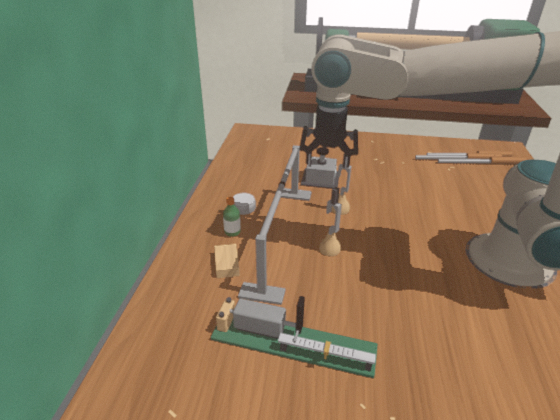

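The two pendants are at about (295,185) and (323,215) in the scene view. The rail posts are at (247,190) and (320,262), the gauge handle at (384,280), the index near (413,293) and the counter near (250,165). I'll build a top-down map from the depth data.

```bash
python3 - <<'E'
from h import *
import pickle
a,b=pickle.load(open('s0.pkl','rb'))
w=snap('wrist','wrist0.png')
# topdown 1px=1mm : x 250..800 up, y -350..350 left
H=np.full((550,760,3),40,np.uint8)
for s in(a,b):
    P=cloud(s).reshape(-1,3);C=s['image'].reshape(-1,3)
    m=(P[:,2]>-20)&(P[:,2]<215)&(P[:,0]>250)&(P[:,0]<795)&(abs(P[:,1])<375)
    o=np.argsort(P[m,2]);p=P[m][o].astype(int);c=C[m][o]
    for q,k in zip(p,c): cv2.rectangle(H,(375-q[1],795-q[0]),(376-q[1],796-q[0]),k[::-1].tolist(),-1)
for k in range(250,800,50): cv2.putText(H,str(k),(0,795-k),0,.35,(255,255,255));cv2.line(H,(0,795-k),(760,795-k),(90,90,90),1)
for k in range(-350,351,50): cv2.putText(H,str(k),(375-k,540),0,.35,(255,255,255));cv2.line(H,(375-k,0),(375-k,550),(90,90,90),1)
cv2.imwrite('pics/top0.png',H)
E
```

```text
(no output)
```

View pics/top0.png

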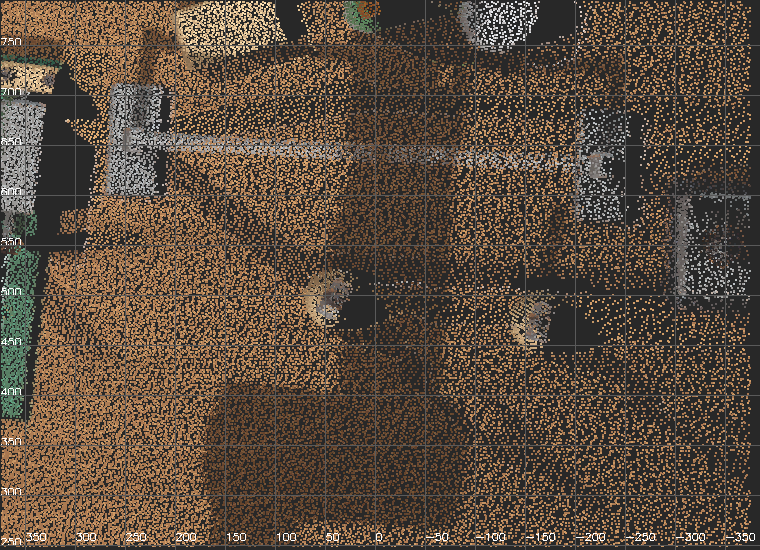

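View pics/wrist0.png

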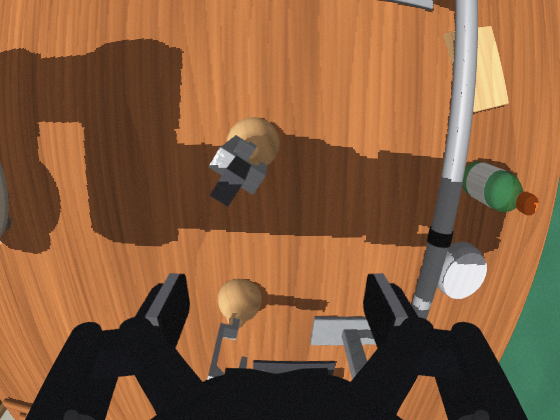

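The map shows two pendants, near (490,50) and (475,-155). The rail runs from (665,245) to (640,-225), and the gauge is on the far left. Next I'll take precise measurements.

```bash
python3 - <<'E'
from h import *
import pickle
a,b=pickle.load(open('s0.pkl','rb'))
np.set_printoptions(precision=1,suppress=True,linewidth=160)
for n,s in(('scene',a),('side',b)):
    P=cloud(s).reshape(-1,3);C=s['image'].reshape(-1,3).astype(int);print('==',n)
    m=(P[:,2]>160)&(P[:,2]<195)&(P[:,0]>600)&(P[:,0]<700)&(P[:,1]>-220)&(P[:,1]<270)
    r=P[m];f=np.polyfit(r[:,1],r[:,0],1);print('rail x=',f,'z',np.median(r[:,2]),np.percentile(r[:,2],[5,95]),'y',r[:,1].min(),r[:,1].max(),'n',m.sum())
    d=m&(C.sum(1)<120)&(P[:,1]<100);print('band',d.sum(),np.median(P[d],0),P[d].min(0),P[d].max(0))
    for nm,(x,y) in dict(A=(490,45),B=(475,-155)).items():
        q=(np.hypot(P[:,0]-x,P[:,1]-y)<60)
        for lo,hi in((8,25),(25,60),(66,74),(80,120),(125,150),(155,165),(165,205),(205,215)):
            k=q&(P[:,2]>lo)&(P[:,2]<hi);
            if k.sum(): print(nm,lo,hi,k.sum(),np.median(P[k],0),P[k].min(0)[:2],P[k].max(0)[:2])
    # gauge
    k=(P[:,1]>310)&(P[:,1]<520)&(P[:,0]>380)&(P[:,0]<760)
    h=k&(P[:,2]>90)&(P[:,2]<135);print('handle',h.sum(),np.median(P[h],0),P[h].min(0),P[h].max(0))
    hs=k&(P[:,2]>70)&(P[:,2]<80);print('housing top',np.median(P[hs],0),P[hs].min(0),P[hs].max(0))
    br=k&(C[:,0]>150)&(C[:,0]-C[:,2]>70)&(P[:,2]>35)&(P[:,2]<75)&(P[:,0]<600);print('brass',br.sum(),P[br][:12],np.median(P[br],0))
    c=(P[:,0]>450)&(P[:,0]<620)&(P[:,1]>-420)&(P[:,1]<-280);t=c&(P[:,2]>109)&(P[:,2]<124);print('plunger',t.sum(),np.median(P[t],0),P[t].min(0),P[t].max(0))
def cr(s,u,v,w,h,f,k): return cv2.resize(s['image'][v:v+h,u:u+w,::-1],None,fx=k,fy=k,interpolation=2)
A=cr(a,280,165,70,75,0,5);B=cr(b,300,150,80,115,0,5)
G=cr(a,300,255,155,85,0,4);W=cr(b,270,285,120,90,0,4)
cv2.imwrite('pics/c1.png',np.hstack([A,cv2.resize(B,(260,375))]))
c=np.zeros((720,620,3),np.uint8);c[:340,:620]=G;c[345:705,:480]=W;cv2.imwrite('pics/c2.png',c[:600] if 0 else cv2.resize(c,(516,600)))
E
```

```text
== scene
rail x= [  0.1 646.9] z 179.44849746875462 [169.2 182.8] y -219.63901203525495 250.10389327241398 n 721
  return _methods._mean(a, axis=axis, dtype=dtype,
  ret = um.true_divide(
Traceback (most recent call last):
ValueError: zero-size array to reduction operation minimum which has no identity
```

```bash
cat > m.py <<'E'
from h import *
import pickle,sys
a,b=pickle.load(open('s0.pkl','rb'))
np.set_printoptions(precision=1,suppress=True,linewidth=160)
def pr(n,P,k,*x):
    p=P[k]
    print(n,len(p),*( (np.median(p,0),p.min(0),p.max(0)) if len(p) else ()),*x)
for n,s in(('scene',a),('side',b)):
    P=cloud(s).reshape(-1,3);C=s['image'].reshape(-1,3).astype(int);print('==',n)
    m=(P[:,2]>165)&(P[:,2]<190)&(P[:,0]>600)&(P[:,0]<700)&(P[:,1]>-215)&(P[:,1]<240)
    r=P[m];f=np.polyfit(r[:,1],r[:,0],1);print('rail slope %.4f x0 %.1f'%tuple(f),np.median(r[:,2]))
    br=C.sum(1);o=np.argsort(br[m])[:14];print('dark',np.c_[r[o],br[m][o]].round(0).tolist())
    for nm,(x,y) in dict(A=(490,45),B=(475,-155)).items():
        q=(np.hypot(P[:,0]-x,P[:,1]-y)<60)
        for lo,hi in((8,25),(25,60),(80,120),(125,150),(165,205)): pr(f'{nm} {lo}-{hi}',P,q&(P[:,2]>lo)&(P[:,2]<hi))
    k=(P[:,1]>310)&(P[:,1]<520)&(P[:,0]>380)&(P[:,0]<760)
    pr('handle',P,k&(P[:,2]>90)&(P[:,2]<135));pr('handletop',P,k&(P[:,2]>124)&(P[:,2]<136))
    hs=k&(P[:,2]>70)&(P[:,2]<80);pr('house',P,hs);print(cv2.minAreaRect(P[hs][:,:2].astype(np.float32)))
    bt=k&(P[:,2]>40)&(P[:,2]<53)&(P[:,0]<600);pr('bar',P,bt);print(np.polyfit(P[bt][:,0],P[bt][:,1],1))
    pr('brass',P,k&(C[:,0]>130)&(C[:,0]-C[:,2]>70)&(P[:,2]>30)&(P[:,2]<75)&(P[:,0]<600))
    c=(P[:,0]>450)&(P[:,0]<620)&(P[:,1]>-420)&(P[:,1]<-280);pr('plunger',P,c&(P[:,2]>109)&(P[:,2]<124))
def cr(s,u,v,w,h,k): return cv2.resize(s['image'][v:v+h,u:u+w,::-1],None,fx=k,fy=k,interpolation=2)
cv2.imwrite('pics/c1.png',np.hstack([cr(a,280,165,70,75,5),cv2.resize(cr(b,300,150,80,115,5),(260,375))]))
c=np.zeros((720,620,3),np.uint8);c[:340,:620]=cr(a,300,255,155,85,4);c[345:705,:480]=cr(b,270,285,120,90,4);cv2.imwrite('pics/c2.png',cv2.resize(c,(516,600)))
E
python3 m.py
```

```text
== scene
rail slope 0.0541 x0 646.9 179.65069472541433
dark [[650.0, -5.0, 180.0, 122.0], [644.0, -5.0, 182.0, 149.0], [649.0, -1.0, 182.0, 151.0], [646.0, -6.0, 182.0, 154.0], [650.0, -5.0, 176.0, 164.0], [649.0, -1.0, 179.0, 205.0], [647.0, -11.0, 179.0, 216.0], [646.0, -0.0, 182.0, 217.0], [642.0, -2.0, 182.0, 229.0], [652.0, -1.0, 176.0, 245.0], [641.0, -8.0, 182.0, 263.0], [652.0, 3.0, 179.0, 264.0], [644.0, -9.0, 183.0, 279.0], [645.0, 4.0, 184.0, 281.0]]
A 8-25 103 [513.6  59.2  16.7] [473.4  17.5   8. ] [526.8  71.2  25. ]
A 25-60 140 [506.   49.4  36.9] [478.5  19.1  25.1] [524.5  66.   59.7]
A 80-120 37 [490.4  52.5  89.6] [484.7  34.9  80.5] [513.5  58.5 119.6]
A 125-150 44 [495.7  43.2 138.8] [484.3  25.9 125.3] [517.6  56.9 149.8]
A 165-205 63 [501.9  45.7 183.3] [489.5  28.  165.5] [508.5  52.1 204.2]
B 8-25 82 [ 489.8 -147.4   16.5] [ 452.8 -183.1    8.3] [ 505.  -132.9   24.8]
B 25-60 108 [ 480.2 -156.7   36.1] [ 452.3 -179.7   25.1] [ 498.8 -137.8   60. ]
B 80-120 35 [ 463.1 -157.1   95.4] [ 459.1 -170.6   80.2] [ 489.6 -151.4  119.7]
B 125-150 21 [ 491.  -163.7  138
[... 1751 characters left out ...]
9 [ 464.1 -159.9  138.2] [ 454.7 -174.2  125.4] [ 493.3 -151.2  149.9]
B 165-205 21 [ 479.7 -156.7  186.7] [ 477.5 -161.2  166. ] [ 482.1 -153.4  204.1]
handle 156 [549.6 382.3 121.1] [542.7 356.1  90.9] [557.  387.2 131.1]
handletop 71 [549.4 374.  129. ] [542.7 356.1 124.2] [557.  385.5 131.1]
house 862 [635.8 364.3  75. ] [542.7 333.   70. ] [694.6 387.7  79. ]
((618.5679931640625, 362.8013610839844), (47.150917053222656, 150.23831176757812), 83.65446472167969)
bar 1032 [492.4 414.5  47.3] [391.2 347.   40. ] [599.4 439.2  53. ]
[ -0.2 491.8]
brass 52 [487.3 417.2  50.7] [482.7 401.1  43.3] [492.7 436.4  63.9]
plunger 75 [ 550.4 -342.9  115.6] [ 528.8 -375.9  109.3] [ 570.8 -325.1  118.7]
```

View pics/c1.png

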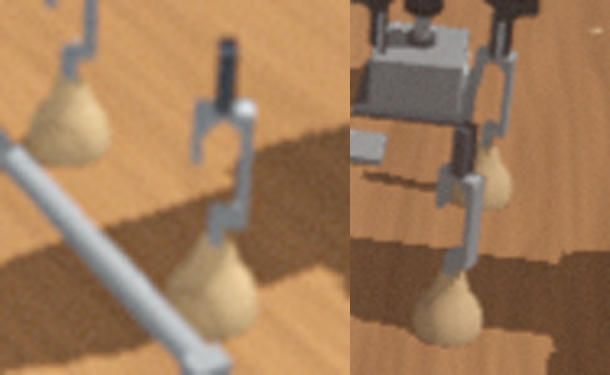

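View pics/c2.png

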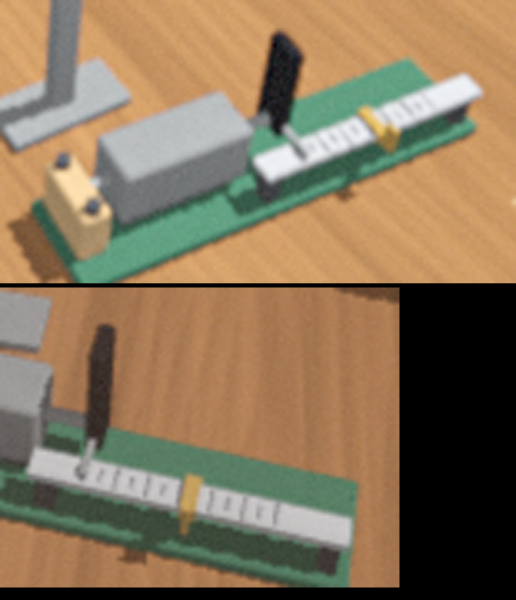

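In these crops, the lip of the near pendant points away from the robot and to the right: its yaw is about -37°, with the tab at (498,44). The other pendant is near (477,-162) with a yaw of about -12°. The index is at x≈488 and the handle at (551,371). I'll start with pendant A.

```bash
python3 -m creep '[[0.022,-0.014,0,0,-1],[0.022,-0.013,0,0,-1],[0,0,0,8.5,-1],[0,0,0,8.5,-1],[0,0,0,8.5,-1],[0,0,0,8.5,-1],[0,0,0,3,-1],[0,0,0,0,-1],[0,0,0,0,-1]]' 40; python3 - <<'E'
from h import *
snap('wrist','w1.png');print(bot.get_state()['tcp_pos'])
E
```

```text
clock: 1.05
tcp_pos: [497.9, 44.0, 231.1]
ee_rot: [0.895, 0.447, -0.0, -0.0]
wrist_force: [-0.5, -0.6, 0.5]
opening: 1.001
finger_force: 0.0
[497.93764586  44.00553297 231.15859461]
```

View pics/w1.png

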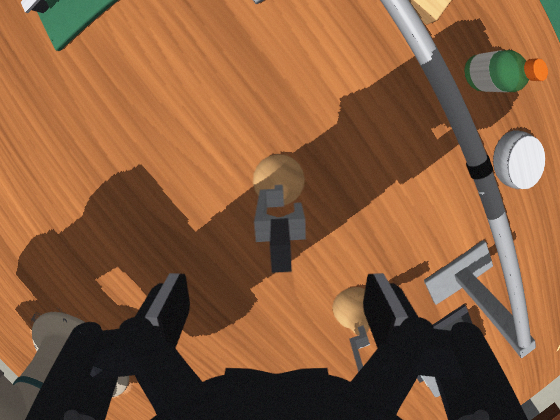

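The tab is at column 280, centred between the fingers, and the hook lies square to them. Now I'll descend, close and lift.

```bash
python3 -m creep '[[0,0,0.02,0,-1],[0,0,0.02,0,-1],[0,0,0.015,0,-1],[0,0,0.007,0,-1],[0,0,0,0,1],[0,0,0,0,1],[0,0,0,0,1],[0,0,0,0,1],[0,0,0,0,1],[0,0,0,0,1],[0,0,0,0,1],[0,0,0,0,1],[0,0,0,0,1],[0,0,-0.01,0,1],[0,0,-0.02,0,1],[0,0,-0.02,0,1],[0,0,-0.02,0,1],[0,0,0,0,1],[0,0,0,0,1]]' 60
```

```text
clock: 3.0
tcp_pos: [497.8, 44.1, 238.4]
ee_rot: [0.895, 0.446, -0.0, -0.0]
wrist_force: [-1.6, -0.5, -3.4]
opening: 0.132
finger_force: 60.3
```

```bash
python3 -m creep '[[0,0,-0.004,-8.5,1],[0,0,0,-8.5,1],[0,0,0,-8.5,1],[0,0,0,-8.4,1],[-0.02,0.01,0,0,1],[-0.025,0.015,0,0,1],[-0.025,0.015,0,0,1],[-0.025,0.015,0,0,1],[-0.021,0.015,0,0,1],[0,0.015,0,0,1],[0,0,0,0,1],[0,0,0,0,1],[0,0,0,0,1]]'; python3 - <<'E'
from h import *
a=snap('scene','s2.png');b=snap('side');w=snap('wrist')
np.set_printoptions(precision=1,suppress=True)
print(bot.get_state()['tcp_pos'],bot.get_state()['opening'])
cv2.imwrite('pics/s2.png',np.hstack([cv2.resize(s['image'][100:300,200:400,::-1],(400,400)) for s in(a,b)]))
t=bot.get_state()['tcp_pos']
for s in(a,b):
    P=cloud(s).reshape(-1,3);q=np.hypot(P[:,0]-t[0],P[:,1]-t[1])<50
    for lo,hi in((73,80),(80,130),(150,195),(195,222)):
        p=P[q&(P[:,2]>lo)&(P[:,2]<hi)]
        if len(p):print(lo,len(p),np.median(p,0),p.min(0),p.max(0))
    p=P[q&(P[:,2]>40)];print('low',p[:,2].min())
E
```

```text
clock: 4.3
tcp_pos: [576.0, -75.9, 242.5]
ee_rot: [0.726, 0.688, -0.0, -0.001]
wrist_force: [-0.1, 0.2, -3.6]
opening: 0.129
finger_force: 60.0
[576.3 -76.  243.4] 0.1315690186629383
73 21 [600.4 -66.6  76.8] [558.6 -87.3  73.2] [606.  -53.6  79.7]
80 144 [579.4 -67.7 102.3] [552.4 -90.8  80.4] [605.5 -50.5 129.5]
150 69 [563.6 -76.5 166.1] [556.  -89.  150.6] [592.7 -67.9 194.7]
195 67 [565.8 -74.4 206.9] [555.8 -89.  195.1] [595.1 -68.5 221.7]
low 69.57800172465413
73 38 [570.8 -55.5  77.3] [547.3 -70.   73.4] [604.  -47.2  79.9]
80 281 [575.1 -63.3  99.6] [547.8 -90.7  80.1] [605.3 -46.3 130. ]
150 59 [562.3 -71.3 158.8] [557.2 -87.6 150.3] [579.1 -66.2 194.5]
195 48 [575.6 -71.2 209.5] [557.6 -86.8 195.7] [592.3 -66.8 221.8]
low 73.40837796834096
```

View pics/s2.png

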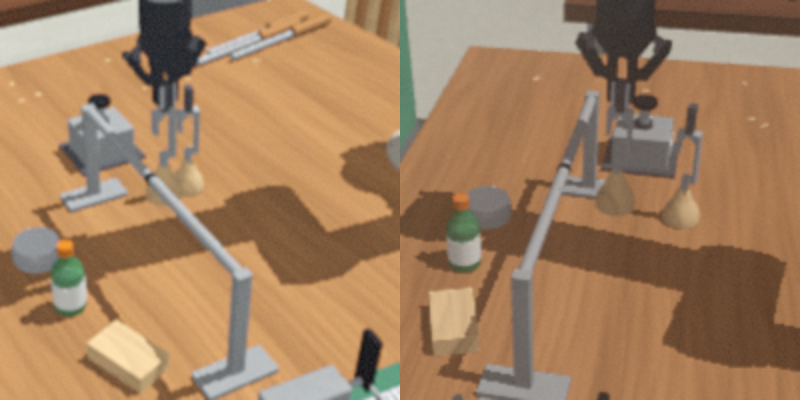

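The pendant is held upright and centred on the TCP at x 576. The rail is 63 mm ahead.

```bash
python3 -m creep '[[0,0.015,0,0,1],[0,0.02,0,0,1],[0,0.02,0,0,1],[0,0.008,0,0,1],[0,0,0,0,1],[0,0,0,0,1],[0,0,0,0,1]]';  python3 - <<'E'
from h import *
np.set_printoptions(precision=1,suppress=True)
t=bot.get_state()['tcp_pos'];print(t)
for n in('scene','side'):
    s=snap(n);P=cloud(s).reshape(-1,3);q=np.hypot(P[:,0]-t[0],P[:,1]-t[1])<50
    for lo,hi in((80,130),(190,222)):
        p=P[q&(P[:,2]>lo)&(P[:,2]<hi)]
        if len(p):print(lo,len(p),np.median(p,0),p.min(0),p.max(0))
    r=P[(P[:,2]>165)&(P[:,2]<190)&(abs(P[:,0]-645)<40)&(P[:,1]>-215)&(P[:,1]<240)&((P[:,1]>-40)|(P[:,1]<-130))]
    print(np.polyfit(r[:,1],r[:,0],1), [ (np.percentile(z:=r[:,0]-.0545*r[:,1],k)) for k in(3,50,97)])
E
```

```text
clock: 5.15
tcp_pos: [639.1, -79.7, 243.6]
ee_rot: [0.726, 0.688, 0.0, 0.0]
wrist_force: [-1.1, -0.7, -3.7]
opening: 0.13
finger_force: 60.0
[639.1 -79.7 243.6]
80 249 [648.4 -70.2  99.5] [ 612.3 -102.1   80.1] [669.8 -51.3 129.7]
190 67 [644.9 -78.  206.9] [620.7 -90.3 190.4] [658.6 -71.2 222. ]
[  0.1 646.9] [np.float64(638.2151264384697), np.float64(647.7792108057627), np.float64(652.802731702909)]
80 227 [632.5 -65.  100.5] [610.6 -97.4  80.1] [656.8 -50.2 129.7]
190 52 [626.3 -75.7 207.6] [620.4 -87.5 190.1] [654.7 -70.5 221.7]
[  0.1 641.1] [np.float64(634.953153329875), np.float64(640.7963009705393), np.float64(649.5864755578901)]
```

The rail centre comes out at 643.7, which agrees. Now lower it.

```bash
python3 -m creep '[[0,0,0.01,0,1],[0,0,0.01,0,1],[0,0,0.01,0,1],[0,0,0.006,0,1],[0,0,0.003,0,1],[0,0,0.001,0,1],[0,0,0,0,1],[0,0,0,0,1],[0,0,0,0,1]]'
```

```text
clock: 6.15
tcp_pos: [639.7, -79.9, 203.8]
ee_rot: [0.726, 0.688, 0.0, 0.0]
wrist_force: [-0.1, 0.4, -3.8]
opening: 0.131
finger_force: 60.0
```

```bash
python3 -m creep '[[0,0,0.001,0,1],[0,0,0.001,0,1],[0,0,0.0005,0,1],[0,0,0,0,1],[0,0,0,0,1]]'
```

```text
clock: 6.65
tcp_pos: [639.5, -79.8, 201.0]
ee_rot: [0.726, 0.688, 0.0, 0.0]
wrist_force: [-1.0, 0.3, -2.2]
opening: 0.127
finger_force: 60.4
```

```bash
python3 -m creep '[[0,0,0.0005,0,1],[0,0,0,0,0.6],[0,0,0,0,0.4],[0,0,0,0,0],[0,0,0,0,-1],[0,0,0,0,-1],[0,0,0,0,-1],[0,0,0,0,-1],[0,0,-0.015,0,-1],[0,0,-0.02,0,-1],[0,0,-0.025,0,-1],[0,-0.04,0,0,-1],[-0.02,-0.05,0,0,-1],[-0.03,-0.05,0,0,-1],[-0.03,-0.02,0,0,-1],[0,0,0,0,-1],[0,0,0,0,-1],[0,0,0,0,-1]]'; python3 - <<'E'
from h import *
np.set_printoptions(precision=1,suppress=True)
print(bot.get_state()['tcp_pos'])
a=snap('scene');b=snap('side');w=snap('wrist')
cv2.imwrite('pics/s3.png',np.hstack([cv2.resize(s['image'][100:300,200:400,::-1],(390,390)) for s in(a,b)]))
cv2.imwrite('pics/w3.png',w['image'][:,:,::-1])
for nm,(x,y) in dict(A=(639,-80),B=(476,-160)).items():
  for s in(a,b):
    P=cloud(s).reshape(-1,3);q=np.hypot(P[:,0]-x,P[:,1]-y)<50
    for lo,hi in((10,30),(30,45),(80,120),(125,150),(165,205),(205,240)):
        p=P[q&(P[:,2]>lo)&(P[:,2]<hi)]
        if len(p):print(nm,lo,len(p),np.median(p,0),p.min(0),p.max(0))
E
```

```text
clock: 8.45
tcp_pos: [487.0, -145.5, 261.0]
ee_rot: [0.726, 0.688, 0.0, 0.0]
wrist_force: [0.5, 0.6, -1.0]
opening: 1.001
finger_force: 0.0
[ 487.  -145.5  261. ]
A 10 2 [645.8 -58.2  29.8] [640.5 -58.5  29.8] [651.2 -57.9  29.8]
A 30 76 [654.8 -61.4  39.2] [613.3 -98.4  30.7] [670.4 -51.7  44.6]
A 80 79 [639.5 -78.2 103. ] [623.8 -92.1  81. ] [651.1 -70.7 119. ]
A 125 15 [627.1 -80.2 131.5] [625.1 -91.9 125.5] [628.7 -73.7 140. ]
A 165 191 [644.1 -76.6 181.3] [ 619.7 -129.8  165.3] [659.3 -31.2 204.7]
A 205 65 [642.2 -77.6 222. ] [630.1 -94.2 205.5] [646.1 -71.7 234.5]
A 10 1 [656.7 -61.6  29.6] [656.7 -61.6  29.6] [656.7 -61.6  29.6]
A 30 80 [634.4 -58.3  39.2] [609.9 -85.   30.8] [669.4 -49.   44.9]
A 80 76 [636.1 -76.  101. ] [621.  -92.2  80.9] [651.  -66.7 119.7]
A 125 20 [624.1 -73.5 137.6] [620.2 -87.7 126.6] [627.6 -69.9 148.1]
A 165 165 [636.8 -74.6 182.5] [ 620.3 -125.8  165.3] [655.6 -30.1 204.6]
A 205 57 [637.5 -74.4 223.7] [631.3 -89.  205.5] [643.4 -67.6 235.6]
B 10 101 [ 487.  -148.3   20.5] [ 452.8 -181.5   10.2] [ 504.7 -135.8   30. ]
B 30 49 [ 483.3 -155.5   35.8] [ 457.1 -179.9   30.2] [ 500.  -146.2   44.9]
B 80 37 [ 462.9 -158.2   97.3] [ 457.8 -170.5   80. ] [ 478.8 -150.6  119.4]
B 125 37 [ 485.7 -161.8  136.7] [ 460.3 -173.4  125.7] [ 495.4 -153.7  149.5]
B 165 60 [ 477.7 -161.2  186.6] [ 467.8 -179.   165.2] [ 483.9 -154.   204.5]
B 10 130 [ 474.1 -145.4   20.9] [ 445.  -175.2   10.1] [ 502.5 -133.2   29.8]
B 30 63 [ 474.8 -152.2   36.2] [ 453.1 -167.8   30.1] [ 491.4 -140.7   44.8]
B 80 45 [ 461.3 -156.6   93.2] [ 454.9 -173.1   80. ] [ 479.5 -151.4  119.1]
B 125 44 [ 464.1 -160.4  138.2] [ 454.7 -173.5  125.2] [ 493.3 -147.6  149.3]
B 165 72 [ 474.5 -158.6  187.8] [ 465.8 -176.1  165.8] [ 482.  -153.6  204.5]
B 205 2 [ 474.8 -166.3  205.4] [ 473.3 -166.7  205. ] [ 476.2 -165.9  205.7]
```

View pics/s3.png

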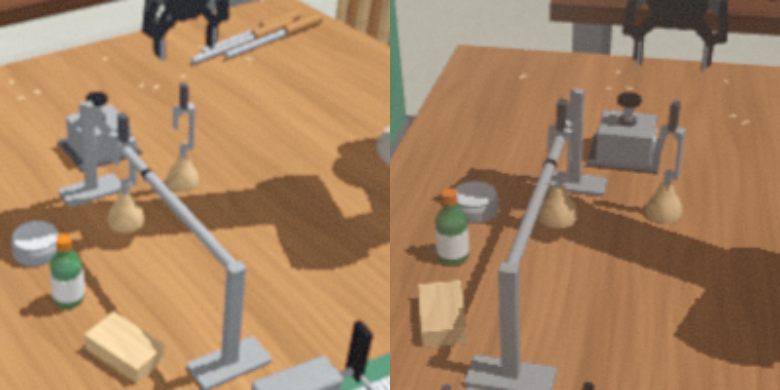

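View pics/w3.png

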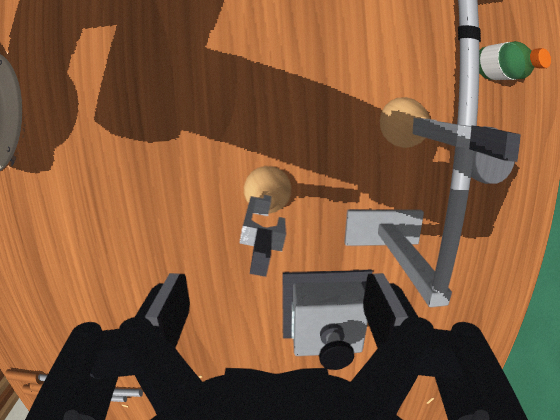

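A hangs properly: its tab top is at z 235 and its bell is centred at x 640. B stands near (474.5,-164), and I need its yaw.

```bash
python3 - <<'E'
from h import *
np.set_printoptions(precision=1,suppress=True)
Q=[]
for n in('scene','side'):
    s=snap(n);P=cloud(s).reshape(-1,3);Q.append(P[np.hypot(P[:,0]-476,P[:,1]+162)<40])
P=np.vstack(Q)
for lo,hi in((85,160),(85,120),(125,160),(166,204)):
    p=P[(P[:,2]>lo)&(P[:,2]<hi)][:,:2].astype(np.float32);print(lo,cv2.minAreaRect(p))
    for a,b in((0,468),(468,484),(484,600)):
        k=p[(p[:,0]>a)&(p[:,0]<b)]
        if len(k):print('  ',a,len(k),k.mean(0),k.min(0),k.max(0))
p=P[(P[:,2]>8)&(P[:,2]<20)];A=np.c_[2*p[:,:2],np.ones(len(p))];c=np.linalg.lstsq(A,(p[:,:2]**2).sum(1),rcond=None)[0];print('bell',c[:2],np.sqrt(c[2]+c[0]**2+c[1]**2))
E
```

```text
85 ((475.5188293457031, -164.2591552734375), (23.17038917541504, 40.38367462158203), 81.35213470458984)
   0 136 [ 461.3 -158.1] [ 454.6 -173.3] [ 467.9 -150.2]
   468 34 [ 477.  -161.7] [ 468.  -176.2] [ 484.  -154.8]
   484 74 [ 489.5 -164.7] [ 484.  -176.7] [ 497.2 -155.8]
85 ((460.0212097167969, -162.20045471191406), (22.57585906982422, 8.35845947265625), 75.46722412109375)
   0 58 [ 460.8 -158.2] [ 454.6 -172.5] [ 465.9 -150.2]
125 ((475.5188293457031, -164.2591552734375), (23.17038917541504, 40.38367462158203), 81.35213470458984)
   0 73 [ 461.8 -158. ] [ 454.6 -173.3] [ 467.9 -150.4]
   468 33 [ 476.7 -161.3] [ 468.  -176.2] [ 483.8 -154.8]
   484 67 [ 489.4 -164.6] [ 484.  -176.7] [ 497.2 -155.8]
166 ((474.9743957519531, -164.6342010498047), (25.197071075439453, 14.442230224609375), 75.51889038085938)
   0 9 [ 466.8 -170.6] [ 465.9 -175.4] [ 467.9 -163.2]
   468 118 [ 476.5 -160.8] [ 468.1 -177.9] [ 482.9 -151. ]
bell [ 474.5 -164.2] 26.6296137989193
```

B is at (475,-164) with a yaw of about -12°.

```bash
python3 -m creep '[[-0.019,-0.011,0,0,-1],[0,0,0,8.5,-1],[0,0,0.01,0.5,-1],[0,0,0.02,0,-1],[0,0,0.02,0,-1],[0,0,0.02,0,-1],[0,0,0.015,0,-1],[0,0,0.007,0,-1],[0,0,0,0,-1],[0,0,0,0,1],[0,0,0,0,1],[0,0,0,0,1],[0,0,0,0,1],[0,0,0,0,1],[0,0,0,0,1],[0,0,0,0,1],[0,0,0,0,1],[0,0,0,0,1],[0,0,0,0,1]]' 60
```

```text
clock: 10.6
tcp_pos: [474.6, -164.3, 168.7]
ee_rot: [0.778, 0.629, 0.0, 0.0]
wrist_force: [1.1, 0.5, 3.7]
opening: 0.13
finger_force: 59.2
```

```bash
python3 -m creep '[[0,0,-0.01,0,1],[0,0,-0.02,0,1],[0,0,-0.025,0,1],[0,0,-0.018,-4,1],[0,0,0,-5,1],[0,0,0,0,1],[0,0,0,0,1],[0,0,0,0,1]]'
```

```text
clock: 11.4
tcp_pos: [474.1, -164.2, 240.5]
ee_rot: [0.727, 0.687, -0.0, -0.001]
wrist_force: [0.4, 0.1, -3.2]
opening: 0.126
finger_force: 58.6
```

```bash
python3 -m creep '[[0,0.02,0,0,1],[0,0.025,0,0,1],[0,0.025,0,0,1],[0,0.025,0,0,1],[0,0.025,0,0,1],[0,0.02,0,0,1],[0,0.015,0,0,1],[0,0.005,0,0,1],[0,0,0,0,1],[0,0,0,0,1]]';  python3 - <<'E'
from h import *
np.set_printoptions(precision=1,suppress=True)
t=bot.get_state()['tcp_pos'];print(t)
for n in('scene','side'):
    s=snap(n);P=cloud(s).reshape(-1,3);q=np.hypot(P[:,0]-t[0],P[:,1]-t[1])<50
    for lo,hi in((60,80),(80,130),(190,222)):
        p=P[q&(P[:,2]>lo)&(P[:,2]<hi)]
        if len(p):print(lo,len(p),np.median(p,0),p.min(0),p.max(0))
E
```

```text
clock: 12.4
tcp_pos: [633.7, -173.0, 241.1]
ee_rot: [0.726, 0.688, -0.0, -0.0]
wrist_force: [0.3, -0.2, -2.5]
opening: 0.131
finger_force: 58.8
[ 633.7 -173.   241.1]
60 37 [ 644.3 -154.4   76.4] [ 608.2 -221.2   69.8] [ 663.7 -143.6   80. ]
80 257 [ 639.9 -163.6   99.9] [ 606.1 -222.8   80.2] [ 663.  -143.6  129.9]
190 62 [ 625.8 -169.6  208.2] [ 616.2 -185.7  191.7] [ 653.7 -163.1  221.8]
60 21 [ 622.  -150.1   77.8] [ 605.2 -165.3   70.8] [ 654.9 -144.6   79.9]
80 172 [ 623.  -159.   100.3] [ 603.8 -221.6   80.2] [ 651.9 -141.2  129.8]
190 52 [ 621.5 -167.   209.2] [ 614.6 -183.4  190.4] [ 650.4 -162.   221.6]
```

Centred. Lower onto the rail.

```bash
python3 -m creep '[[0,0,0.01,0,1],[0,0,0.01,0,1],[0,0,0.01,0,1],[0,0,0.005,0,1],[0,0,0.003,0,1],[0,0,0.001,0,1],[0,0,0.001,0,1],[0,0,0.0005,0,1],[0,0,0,0,1],[0,0,0,0,1]]'
```

```text
clock: 13.5
tcp_pos: [634.3, -173.0, 201.1]
ee_rot: [0.726, 0.688, 0.0, 0.0]
wrist_force: [1.0, -0.2, -2.8]
opening: 0.133
finger_force: 58.8
```

```bash
python3 -m creep '[[0,0,0.0005,0,1],[0,0,0.0005,0,1],[0,0,0,0,1],[0,0,0,0,1]]'; python3 -m creep '[[0,0,0,0,0.6],[0,0,0,0,0.4],[0,0,0,0,0],[0,0,0,0,-1],[0,0,0,0,-1],[0,0,0,0,-1],[0,0,0,0,-1],[0,0,-0.015,0,-1],[0,0,-0.02,0,-1],[0,0,-0.025,0,-1],[0,-0.04,0,0,-1],[0.02,-0.05,0,0,-1],[0.05,-0.02,0,0,-1],[0.05,-0.01,0,0,-1],[0.05,0,0,0,-1],[0,0,0,0,-1],[0,0,0,0,-1]]'; python3 - <<'E'
from h import *
np.set_printoptions(precision=1,suppress=True)
t=bot.get_state();print(t['tcp_pos'])
a=snap('scene');b=snap('side')
cv2.imwrite('pics/s4.png',np.hstack([cv2.resize(s['image'][100:300,200:400,::-1],(390,390)) for s in(a,b)]))
for nm,(x,y) in dict(A=(639,-80),B=(634,-173)).items():
  for s in(a,b):
    P=cloud(s).reshape(-1,3);q=np.hypot(P[:,0]-x,P[:,1]-y)<40
    for lo,hi in((20,60),(205,240)):
        p=P[q&(P[:,2]>lo)&(P[:,2]<hi)]
        if len(p):print(nm,lo,len(p),np.median(p,0),p.min(0),p.max(0))
E
```

```text
clock: 13.9
tcp_pos: [634.2, -172.9, 199.8]
ee_rot: [0.726, 0.688, 0.0, 0.0]
wrist_force: [0.4, -0.8, -2.9]
opening: 0.132
finger_force: 58.8
clock: 15.6
tcp_pos: [528.6, -2.0, 261.2]
ee_rot: [0.725, 0.689, 0.001, 0.001]
wrist_force: [0.7, -0.5, -0.0]
opening: 0.999
finger_force: 0.0
[528.6  -2.  261.2]
A 20 171 [651.9 -63.2  46.6] [ 612.6 -100.8   29.4] [670.5 -51.1  59.8]
A 205 66 [641.5 -77.6 222.6] [631.7 -93.4 205.1] [646.8 -71.1 235.7]
A 20 184 [635.7 -60.7  46.9] [609.8 -92.   30. ] [668.8 -49.9  60. ]
A 205 59 [637.4 -74.5 224.2] [631.9 -94.2 205.1] [643.5 -69.8 236.6]
B 20 155 [ 645.4 -154.6   46.8] [ 607.8 -190.4   27.8] [ 663.4 -143.5   59.7]
B 205 56 [ 637.6 -169.1  223.2] [ 628.9 -186.4  205.2] [ 642.1 -161.9  233.9]
B 20 109 [ 620.9 -152.    49.2] [ 603.8 -177.3   31.1] [ 660.  -142.    59.8]
B 205 55 [ 631.9 -166.2  223.7] [ 626.9 -185.9  205.4] [ 639.2 -160.8  235.9]
```

View pics/s4.png

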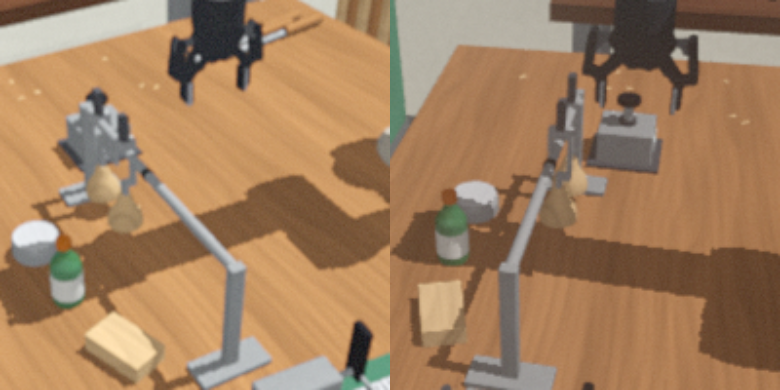

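Both hang on the waiting side, with tab tops at about 235 and bell bottoms at about 30. Now I'll measure the gauge in its own frame.

```bash
python3 - <<'E'
from h import *
np.set_printoptions(precision=1,suppress=True)
for n in('scene','side'):
    s=snap(n);P=cloud(s).reshape(-1,3);C=s['image'].reshape(-1,3).astype(int)
    k=(P[:,1]>310)&(P[:,1]<520)&(P[:,0]>370)&(P[:,0]<780)
    h=k&(P[:,2]>71)&(P[:,2]<80)&(P[:,0]>590);rc=cv2.minAreaRect(P[h][:,:2].astype(np.float32));print(n,rc)
    bt=k&(P[:,2]>44)&(P[:,2]<52)&(P[:,0]<585)&(P[:,1]>390);rb=cv2.minAreaRect(P[bt][:,:2].astype(np.float32));print(rb)
    f=np.polyfit(P[bt][:,0],P[bt][:,1],1);print('slopedeg',np.degrees(np.arctan(f[0])))
    for yaw in(rb[2]-90 if rb[2]>45 else rb[2],):
        th=np.radians(yaw);X=np.array([np.cos(th),np.sin(th)]);Y=np.array([-X[1],X[0]])
        def pr(m,l):
            g=np.c_[P[m][:,:2]@X,P[m][:,:2]@Y,P[m][:,2]];print(l,len(g),np.median(g,0),g.min(0),g.max(0),np.median(P[m],0))
        pr(k&(P[:,2]>85)&(P[:,2]<135)&(C.sum(1)<150),'handle')
        pr(k&(P[:,2]>118)&(P[:,2]<135),'handletop')
        br=(C[:,0]>120)&(C[:,0]-C[:,2]>60)&(P[:,1]>390)&(P[:,2]>44)&(P[:,2]<70)&(P[:,0]<540)&(P[:,0]>450)
        pr(k&br,'brass')
        pr(k&(P[:,2]>51)&(P[:,2]<70)&(P[:,1]>385)&(P[:,0]>515)&(P[:,0]<580),'pointer')
E
```

```text
scene ((641.8677368164062, 358.83843994140625), (46.195106506347656, 107.78694915771484), 83.53238677978516)
((488.52093505859375, 417.8764953613281), (37.77302932739258, 196.62864685058594), 82.26280212402344)
slopedeg -6.541282722335224
handle 121 [501.2 443.6 109.7] [496.7 428.5  85.1] [504.  455.3 130.4] [556.2 372.  109.7]
handletop 72 [499.5 442.  126.9] [490.4 425.1 118. ] [504.  455.2 132.4] [554.2 370.6 126.9]
brass 55 [429.3 483.6  50.7] [421.5 461.   44.8] [434.5 498.7  63.9] [490.6 421.8  50.7]
pointer 19 [495.9 469.8  53.3] [492.2 457.4  52.2] [498.  481.2  55.7] [554.9 398.8  53.3]
side ((640.5550537109375, 359.7706298828125), (48.30633544921875, 104.96347045898438), 83.00564575195312)
((488.37261962890625, 418.3349914550781), (39.9245719909668, 195.4047088623047), 86.30467224121094)
slopedeg -6.7188760643473415
handle 58 [524.  418.9 105.6] [519.  397.7  85.1] [528.6 421.1 129.2] [549.9 384.3 105.6]
handletop 85 [524.5 410.3 128.3] [518.3 390.9 118.9] [531.5 422.  131.4] [549.8 375.6 128.3]
brass 64 [459.8 449.   50.6] [454.9 429.   45.1] [464.7 468.4  63.5] [488.3 418.3  50.6]
pointer 33 [525.8 430.5  55.1] [521.8 419.6  51. ] [528.7 446.6  69.5] [552.5 395.8  55.1]
```

The pull works out at about 66.4 mm in both views, the slide yaw is -6.65° and the handle is at (551,370).

```bash
python3 -m creep '[[0,0,0,3.5,-1],[0.031,0,0,0,-1],[0.031,0,0,0,-1],[0.031,0,0,0,-1],[0.031,0,0,0,-1],[0.031,0,0,0,-1],[0.031,0,0,0,-1],[0.031,0,0,0,-1],[0.031,0,0,0,-1],[0.031,-0.01,0,0,-1],[0.031,-0.011,0,0,-1],[0.031,0,0,0,-1],[0.031,0,0,0,-1],[0,0,0,0,-1],[0,0,0,0,-1],[0,0,0,0,-1]]'; python3 - <<'E'
from h import *
snap('wrist','w5.png')
E
```

```text
clock: 17.4
tcp_pos: [551.0, 367.5, 259.9]
ee_rot: [0.747, 0.665, -0.0, 0.0]
wrist_force: [0.6, 0.2, -0.2]
opening: 0.999
finger_force: 0.0
```

View pics/w5.png

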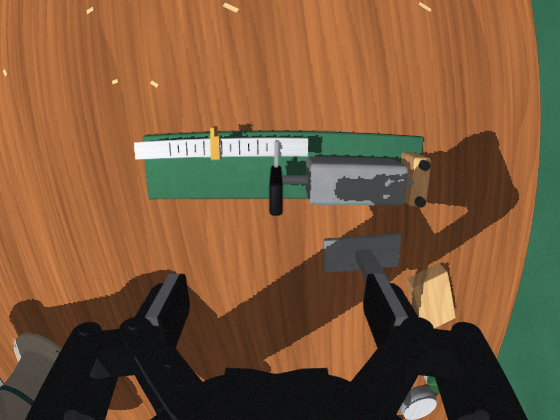

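The handle is at column 277, centred between the fingers, and the base plate is square to the tool. Descend and grip.

```bash
python3 -m creep '[[0.002,0,0.02,0,-1],[0,0,0.03,0,-1],[0,0,0.03,0,-1],[0,0,0.03,0,-1],[0,0,0.03,0,-1],[0,0,0.015,0,-1],[0,0,0.008,0,-1],[0,0,0,0,-1],[0,0,0,0,1],[0,0,0,0,1],[0,0,0,0,1],[0,0,0,0,1],[0,0,0,0,1],[0,0,0,0,1],[0,0,0,0,1],[0,0,0,0,1],[0,0,0,0,1],[0,0,0,0,1]]' 100
```

```text
clock: 19.25
tcp_pos: [550.9, 371.0, 97.3]
ee_rot: [0.747, 0.665, 0.001, 0.0]
wrist_force: [1.5, 0.0, 3.7]
opening: 0.126
finger_force: 98.5
```

Pull out 55 mm first, then check the pointer against the index.

```bash
python3 -m creep '[[0,-0.005,0,0,1],[0,-0.01,0,0,1],[0,-0.01,0,0,1],[0,-0.01,0,0,1],[0,-0.01,0,0,1],[0,-0.006,0,0,1],[0,-0.004,0,0,1],[0,0,0,0,1],[0,0,0,0,1],[0,0,0,0,1]]'; cat > g.py <<'E'
from h import *
np.set_printoptions(precision=1,suppress=True)
X=np.array([.99327,-.1158]);st=bot.get_state();print(st['tcp_pos'],st['tcp_pos'][:2]@X)
ims=[]
for n in('scene','side'):
    s=snap(n);P=cloud(s).reshape(-1,3);C=s['image'].reshape(-1,3).astype(int)
    ims.append(s['image'][255:345,280:450,::-1])
    g=P[:,:2]@X
    k=(P[:,1]>392)&(P[:,1]<440)&(P[:,0]<580)&(P[:,0]>450)
    br=k&(C[:,0]>120)&(C[:,0]-C[:,2]>60)&(P[:,2]>44)&(P[:,2]<70)
    pt=k&(P[:,2]>51)&(P[:,2]<70)&~br&(P[:,1]<412)
    print(n,'brass',br.sum(),np.median(g[br]),g[br].min(),g[br].max(),'ptr',pt.sum(),[(a.round(1),b.round(1)) for a,b in zip(g[pt],P[pt][:,1])])
cv2.imwrite('pics/g.png',cv2.resize(np.hstack(ims),None,fx=2.3,fy=2.3,interpolation=2))
E
python3 g.py
```

```text
clock: 20.25
tcp_pos: [495.9, 377.5, 97.3]
ee_rot: [0.747, 0.665, 0.001, 0.0]
wrist_force: [7.1, 1.4, 3.9]
opening: 0.124
finger_force: 98.6
[495.9 377.5  97.3] 448.8562102368382
scene brass 55 437.8041313144804 431.2646406811752 443.0981229356219 ptr 16 [(np.float64(451.2), np.float64(394.9)), (np.float64(445.0), np.float64(393.2)), (np.float64(450.0), np.float64(394.8)), (np.float64(450.1), np.float64(397.9)), (np.float64(447.4), np.float64(398.9)), (np.float64(449.9), np.float64(398.6)), (np.float64(449.3), np.float64(401.2)), (np.float64(445.8), np.float64(401.6)), (np.float64(452.0), np.float64(401.0)), (np.float64(451.0), np.float64(403.3)), (np.float64(448.1), np.float64(404.2)), (np.float64(432.9), np.float64(411.0)), (np.float64(450.2), np.float64(406.5)), (np.float64(449.0), np.float64(408.7)), (np.float64(450.8), np.float64(407.8)), (np.float64(450.8), np.float64(410.8))]
side brass 65 435.775761600537 431.5931629237604 441.1698902696981 ptr 19 [(np.float64(448.5), np.float64(392.5)), (np.float64(446.1), np.float64(393.4)), (np.float64(444.0), np.float64(392.6)), (np.float64(449.5), np.float64(394.6)), (np.float64(447.3), np.float64(395.5)), (np.float64(449.1), np.float64(396.6)), (np.float64(447.0), np.float64(397.2)), (np.float64(448.4), np.float64(401.2)), (np.float64(446.7), np.float64(397.7)), (np.float64(450.0), np.float64(404.1)), (np.float64(448.1), np.float64(402.5)), (np.float64(446.3), np.float64(400.2)), (np.float64(449.6), np.float64(406.1)), (np.float64(447.7), np.float64(404.4)), (np.float64(449.2), np.float64(407.5)), (np.float64(447.3), np.float64(406.2)), (np.float64(448.7), np.float64(410.3)), (np.float64(446.8), np.float64(409.0)), (np.float64(423.8), np.float64(411.4))]
```

View pics/g.png

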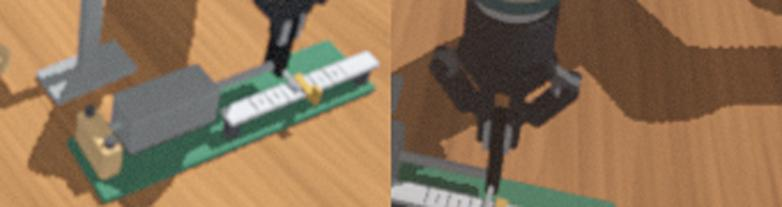

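The pointer is still about 12 mm short of the index in both views. I'll draw the remaining 12 mm and hold.

```bash
python3 -m creep '[[0,-0.004,0,0,1],[0,-0.004,0,0,1],[0,-0.003,0,0,1],[0,-0.001,0,0,1],[0,0,0,0,1],[0,0,0,0,1]]'; python3 g.py | sed 's/np.float64//g'|cut -c1-330
```

```text
clock: 20.95
tcp_pos: [484.2, 378.9, 97.3]
ee_rot: [0.747, 0.665, 0.001, 0.001]
wrist_force: [8.1, 1.4, 2.5]
opening: 0.123
finger_force: 98.6
[484.2 378.9  97.3] 437.0409207111163
scene brass 37 438.913364137775 432.384309546097 441.5361377174269 ptr 16 [((434.5), (392.2)), ((439.7), (393.8)), ((435.1), (393.4)), ((438.4), (393.7)), ((436.1), (395.0)), ((435.2), (397.4)), ((438.7), (397.8)), ((438.6), (400.7)), ((435.4), (401.4)), ((439.0), (404.8)), ((437.7), (406.9)), ((438.5), (405.3)), ((437.9), (407.
side brass 40 434.8995585347247 431.4195771286879 440.9748649793431 ptr 38 [((438.2), (393.4)), ((432.2), (393.4)), ((438.0), (393.5)), ((436.0), (393.2)), ((433.8), (395.1)), ((437.8), (393.2)), ((435.7), (394.3)), ((433.6), (394.6)), ((431.7), (393.5)), ((437.6), (393.3)), ((435.6), (392.3)), ((431.5), (393.1)), ((437.4), (392
```

Level with the index. Hold for 2 s.

```bash
python3 -m creep '[[0,0,0,0,1],[0,0,0,0,1],[0,0,0,0,1],[0,0,0,0,1],[0,0,0,0,1],[0,0,0,0,1],[0,0,0,0,1],[0,0,0,0,1],[0,0,0,0,1],[0,0,0,0,1],[0,0,0,0,1],[0,0,0,0,1],[0,0,0,0,1],[0,0,0,0,1],[0,0,0,0,1],[0,0,0,0,1],[0,0,0,0,1],[0,0,0,0,1],[0,0,0,0,1],[0,0,0,0,1]]'; python3 g.py | sed 's/np.float64//g'|cut -c1-330
```

```text
clock: 23.05
tcp_pos: [484.2, 378.9, 97.3]
ee_rot: [0.747, 0.665, 0.001, 0.001]
wrist_force: [8.1, 1.5, 3.4]
opening: 0.122
finger_force: 98.6
[484.2 378.9  97.3] 437.1056726808106
scene brass 37 438.21854478652546 433.2535441361382 442.5173698215866 ptr 17 [((434.6), (392.2)), ((437.5), (392.1)), ((435.4), (393.6)), ((436.6), (395.3)), ((434.3), (396.7)), ((438.5), (397.6)), ((434.0), (400.4)), ((438.1), (401.2)), ((438.6), (404.5)), ((435.5), (405.3)), ((440.2), (406.5)), ((435.9), (406.4)), ((433.9), (4
side brass 37 435.0077565470714 431.4787125053901 440.85950373531387 ptr 35 [((436.3), (392.9)), ((436.1), (392.2)), ((433.9), (393.7)), ((432.0), (392.9)), ((435.8), (392.7)), ((431.8), (392.5)), ((437.6), (392.8)), ((435.6), (392.7)), ((433.5), (393.2)), ((431.5), (392.8)), ((439.4), (392.8)), ((437.4), (392.6)), ((435.3), (39
```

```bash
python3 -m creep '[[0,0.005,0,0,1],[0,0.012,0,0,1],[0,0.014,0,0,1],[0,0.014,0,0,1],[0,0.012,0,0,1],[0,0.007,0,0,1],[0,0.003,0,0,1],[0,0,0,0,1],[0,0,0,0,1],[0,0,0,0,0],[0,0,0,0,-1],[0,0,0,0,-1],[0,0,0,0,-1],[0,0,0,0,-1],[0,0,0,0,-1],[0,0,-0.03,0,-1],[0,0,-0.04,0,-1],[0,0,-0.045,0,-1],[0,0,-0.045,0,-1],[0,0,0,0,-1]]' 40; python3 - <<'E'
from h import *
np.set_printoptions(precision=1,suppress=True)
X=np.array([.99327,-.1158])
for n in('scene','side'):
    s=snap(n);P=cloud(s).reshape(-1,3)
    k=(P[:,1]>340)&(P[:,1]<410)&(P[:,0]<600)&(P[:,0]>450)&(P[:,2]>85)&(P[:,2]<133);g=P[k][:,:2]@X;print(n,g.min(),g.max())
    for y0,y1 in((-130,-30),(-230,-130)):
        p=P[(abs(P[:,0]-637)<35)&(P[:,1]>y0)&(P[:,1]<y1)&(P[:,2]>205)&(P[:,2]<245)];print(len(p),*(() if not len(p) else (p.min(0),p.max(0))))
E
```

```text
clock: 25.15
tcp_pos: [552.1, 371.9, 266.1]
ee_rot: [0.747, 0.665, 0.007, 0.001]
wrist_force: [0.5, 0.3, 0.9]
opening: 1.0
finger_force: 0.0
scene 498.56766733819245 512.1797967983409
65 [631.4 -93.9 206.8] [645.9 -71.6 234.7]
55 [ 627.1 -187.1  205.1] [ 641.5 -162.3  235.2]
side 496.93736819304934 509.16591016634953
0
0
```

The gauge is home and the pendants haven't moved. Now I'll go above A.

```bash
python3 -m creep '[[0,0,0,-3.5,-1],[-0.0319,0,0,0,-1],[-0.0319,0,0,0,-1],[-0.0319,0,0,0,-1],[-0.0319,0,0,0,-1],[-0.0319,0,0,0,-1],[-0.0319,0.01,0,0,-1],[-0.0319,0.01,0,0,-1],[-0.0319,0.012,0,0,-1],[-0.0319,0.016,0,0,-1],[-0.0319,0.016,0,0,-1],[-0.0319,0.016,0,0,-1],[-0.0319,0.016,0,0,-1],[-0.0319,0.016,0,0,-1],[-0.0319,0,0,0,-1],[0,0,0,0,-1],[0,0,0,0,-1]]'; python3 - <<'E'
from h import *
np.set_printoptions(precision=1,suppress=True)
for n in('scene','side'):
    s=snap(n);P=cloud(s).reshape(-1,3)
    for y0,y1 in((-130,-30),(-230,-130)):
        p=P[(abs(P[:,0]-637)<35)&(P[:,1]>y0)&(P[:,1]<y1)&(P[:,2]>205)&(P[:,2]<240)];print(len(p),*(() if not len(p) else (p.min(0),p.max(0))))
E
```

```text
clock: 26.95
tcp_pos: [637.7, -81.4, 254.7]
ee_rot: [0.726, 0.687, -0.001, -0.001]
wrist_force: [0.2, -0.4, 0.3]
opening: 0.998
finger_force: 0.0
65 [632.2 -93.2 205.1] [645.8 -70.3 235.4]
19 [ 630.7 -170.4  205.9] [ 640.9 -161.6  235.1]
58 [631.6 -92.1 205.1] [643.6 -69.4 236. ]
57 [ 627.  -186.9  205.2] [ 639.  -160.3  235.7]
```

```bash
python3 -m creep '[[0,0.001,0.02,0,-1],[0,0,0.02,0,-1],[0,0,0.014,0,-1],[0,0,0,0,-1],[0,0,0,0,1],[0,0,0,0,1],[0,0,0,0,1],[0,0,0,0,1],[0,0,0,0,1],[0,0,0,0,1],[0,0,0,0,1],[0,0,0,0,1],[0,0,0,0,1],[0,0,-0.002,0,1],[0,0,0,0,1]]' 60
```

```text
clock: 28.55
tcp_pos: [639.1, -81.0, 203.7]
ee_rot: [0.726, 0.688, -0.0, -0.001]
wrist_force: [-0.5, -0.5, -3.1]
opening: 0.129
finger_force: 59.0
```

```bash
python3 -m creep '[[0.01,0,0,0,1],[0.016,0,0,0,1],[0.02,0,0,0,1],[0.02,0,0,0,1],[0.02,0,0,0,1],[0.02,0,0,0,1],[0.02,0,0,0,1],[0.02,0,0,0,1],[0.02,0,0,0,1],[0.02,0,0,0,1],[0.02,0,0,0,1],[0.016,0,0,0,1],[0.01,0,0,0,1],[0,0,0,0,1],[0,0,0,0,1]]'
```

```text
clock: 30.05
tcp_pos: [651.8, 150.2, 204.7]
ee_rot: [0.726, 0.688, -0.0, 0.0]
wrist_force: [-0.4, 0.2, -4.6]
opening: 0.122
finger_force: 58.9
```

```bash
python3 -m creep '[[0,0,0.0015,0,1],[0,0,0.001,0,1],[0,0,0.0005,0,1],[0,0,0,0,1],[0,0,0,0,0.6],[0,0,0,0,0.4],[0,0,0,0,0],[0,0,0,0,-1],[0,0,0,0,-1],[0,0,0,0,-1],[0,0,0,0,-1],[0,0,-0.015,0,-1],[0,0,-0.02,0,-1],[0,0,-0.025,0,-1],[0,0,0,0,-1]]';python3 -m creep '[[-0.027,0,0,0,-1],[-0.027,0,0,0,-1],[-0.027,0,0,0,-1],[-0.027,0,0,0,-1],[-0.027,0,0,0,-1],[-0.027,0,0,0,-1],[-0.027,0,0,0,-1],[-0.027,0,0,0,-1],[-0.027,0,0,0,-1],[-0.027,0,0,0,-1],[-0.027,0,0,0,-1],[-0.027,0,0,0,-1],[0,0,0,0,-1],[0,0,0,0,-1]]'; python3 - <<'E'
from h import *
np.set_printoptions(precision=1,suppress=True)
for n in('scene','side'):
    s=snap(n);P=cloud(s).reshape(-1,3)
    for y0,y1 in((100,200),(-230,-120)):
      for lo,hi in((20,45),(205,240)):
        p=P[(abs(P[:,0]-643)<40)&(P[:,1]>y0)&(P[:,1]<y1)&(P[:,2]>lo)&(P[:,2]<hi)];print(len(p),*(() if not len(p) else (p.min(0),p.max(0))))
E
```

```text
clock: 31.55
tcp_pos: [652.9, 150.8, 268.0]
ee_rot: [0.726, 0.688, 0.004, 0.003]
wrist_force: [-0.8, 0.7, 0.7]
opening: 1.001
finger_force: 0.0
clock: 32.95
tcp_pos: [634.2, -173.2, 261.7]
ee_rot: [0.726, 0.687, 0.0, -0.0]
wrist_force: [-0.3, 0.5, -0.3]
opening: 1.004
finger_force: 0.0
93 [628.4 135.8  28.4] [682.7 178.3  44.8]
86 [645.  137.5 205.9] [659.  158.6 236.8]
80 [ 607.2 -229.2   23.6] [ 663.7 -143.5   45. ]
53 [ 630.  -185.7  206.1] [ 641.6 -161.3  235. ]
65 [622.4 141.   30.2] [655.7 179.5  44.9]
89 [644.2 141.1 205.3] [657.4 161.  236.9]
74 [ 603.8 -222.4   29.5] [ 659.8 -141.3   45. ]
56 [ 626.9 -184.5  205.5] [ 639.1 -160.9  236.2]
```

A hangs at y≈150. Now B: grip it and slide it to y≈+60.

```bash
python3 -m creep '[[0,0,0.02,0,-1],[0,0,0.02,0,-1],[0,0,0.02,0,-1],[0,0,0,0,-1],[0,0,0,0,1],[0,0,0,0,1],[0,0,0,0,1],[0,0,0,0,1],[0,0,0,0,1],[0,0,0,0,1],[0,0,0,0,1],[0,0,0,0,1],[0,0,0,0,1],[0,0,-0.002,0,1],[0,0,0,0,1]]' 60;python3 -m creep '[[0.01,0,0,0,1],[0.016,0,0,0,1],[0.02,0,0,0,1],[0.02,0,0,0,1],[0.02,0,0,0,1],[0.02,0,0,0,1],[0.02,0,0,0,1],[0.02,0,0,0,1],[0.02,0,0,0,1],[0.02,0,0,0,1],[0.02,0,0,0,1],[0.016,0,0,0,1],[0.01,0,0,0,1],[0,0,0,0,1],[0,0,0,0,1]]'
```

```text
clock: 34.55
tcp_pos: [634.1, -172.9, 202.8]
ee_rot: [0.726, 0.688, -0.0, -0.001]
wrist_force: [-0.5, -0.3, -1.8]
opening: 0.131
finger_force: 58.4
clock: 36.05
tcp_pos: [646.8, 58.5, 203.7]
ee_rot: [0.726, 0.688, -0.0, 0.0]
wrist_force: [-0.2, -0.4, -3.4]
opening: 0.134
finger_force: 58.4
```

```bash
python3 -m creep '[[0,0,0.0015,0,1],[0,0,0.001,0,1],[0,0,0.0005,0,1],[0,0,0,0,1],[0,0,0,0,0.6],[0,0,0,0,0.4],[0,0,0,0,0],[0,0,0,0,-1],[0,0,0,0,-1],[0,0,0,0,-1],[0,0,0,0,-1],[0,0,-0.015,0,-1],[0,0,-0.02,0,-1],[0,0,-0.025,0,-1],[0,-0.04,0,0,-1],[0,-0.04,0,0,-1],[0,-0.02,0,0,-1],[0,0,0,0,-1],[0,0,0,0,-1]]'; python3 - <<'E'
from h import *
np.set_printoptions(precision=1,suppress=True)
print(bot.get_state()['tcp_pos'])
ims=[]
for n in('scene','side'):
    s=snap(n);P=cloud(s).reshape(-1,3);ims.append(cv2.resize(s['image'][100:300,200:400,::-1],(390,390)))
    for y0,y1 in((100,200),(10,100)):
      for lo,hi in((20,45),(205,240)):
        p=P[(abs(P[:,0]-648)<40)&(P[:,1]>y0)&(P[:,1]<y1)&(P[:,2]>lo)&(P[:,2]<hi)];print(len(p),*(() if not len(p) else (p.min(0),p.max(0))))
    p=P[(abs(P[:,0]-550)<60)&(abs(P[:,1]+350)<50)&(P[:,2]>108)&(P[:,2]<125)];print('pl',p.min(0),p.max(0))
cv2.imwrite('pics/s6.png',np.hstack(ims))
E
```

```text
clock: 37.95
tcp_pos: [547.4, 64.1, 262.3]
ee_rot: [0.726, 0.688, 0.001, 0.001]
wrist_force: [0.5, 0.2, -0.3]
opening: 1.001
finger_force: 0.0
[547.4  64.1 262.3]
93 [625.9 130.9  26.7] [683.2 177.9  44.9]
90 [644.6 137.8 205.9] [658.7 157.9 234.9]
83 [629.9  38.7  27.7] [676.8  87.3  44.9]
78 [640.   46.8 205. ] [653.7  67.8 235.4]
pl [ 530.  -373.9  108.2] [ 572.7 -326.7  119. ]
66 [622.5 139.7  29.9] [655.7 180.9  45. ]
92 [644.5 138.7 205.6] [657.4 160.6 237. ]
66 [617.3  49.4  29.9] [676.4  90.6  44.9]
78 [639.3  46.  205.7] [652.7  68.7 235.6]
pl [ 528.7 -364.4  108.4] [ 571.  -326.1  119.7]
```

View pics/s6.png

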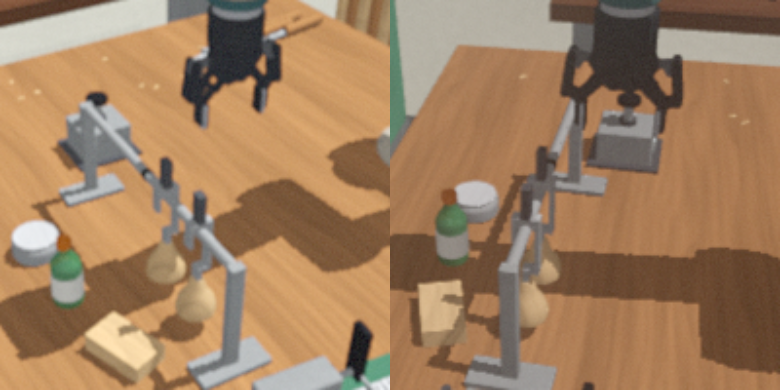

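Both pendants hang left of the band, in the scene view at (165,260) and (196,295). Now the counter, with the fingers shut.

```bash
python3 -m creep '[[-0.0317,0.002,0,0,1],[-0.0317,0.002,0,0,1],[-0.0317,0.002,0,0,1],[-0.0317,0.002,0,0,1],[-0.0317,0.002,0,0,1],[-0.0317,0.002,0,0,1],[-0.0317,0.002,0,0,1],[-0.0317,0.002,0,0,1],[-0.0317,0.002,0,0,1],[-0.0317,0.002,0,0,1],[-0.0317,0.002,0,0,1],[-0.0317,0.002,0,0,1],[-0.0317,0.002,0,0,1],[0,0,0.03,0,1],[0,0,0.03,0,1],[0,0,0.03,0,1],[0,0,0.02,0,1],[0,0,0,0,1],[0,0,0,0,1],[0,0,0,0,1]]'
```

```text
clock: 40.05
tcp_pos: [551.5, -349.4, 152.8]
ee_rot: [0.726, 0.688, 0.0, 0.002]
wrist_force: [-0.2, 0.5, 0.3]
opening: 0.001
finger_force: 0.0
```

Press down to about z 95, checking the wrist force.

```bash
python3 -m creep '[[0,0,0.02,0,1],[0,0,0.012,0,1],[0,0,0.005,0,1],[0,0,0.005,0,1],[0,0,0.005,0,1],[0,0,0.004,0,1],[0,0,0.003,0,1],[0,0,0.002,0,1],[0,0,0.001,0,1],[0,0,0,0,1],[0,0,0,0,1]]'
```

```text
clock: 41.15
tcp_pos: [550.9, -348.9, 96.7]
ee_rot: [0.726, 0.688, 0.0, 0.001]
wrist_force: [-6.2, 4.0, 10.5]
opening: 0.0
finger_force: 5.3
```

```bash
python3 -m creep '[[0,0,0.001,0,1],[0,0,0.001,0,1],[0,0,0.0005,0,1],[0,0,0,0,1],[0,0,0,0,1]]'
```

```text
clock: 41.65
tcp_pos: [550.9, -348.9, 95.0]
ee_rot: [0.726, 0.688, 0.0, 0.001]
wrist_force: [-7.4, 5.1, 14.2]
opening: -0.003
finger_force: 6.9
```

```bash
python3 -m creep '[[0,0,0.001,0,1],[0,0,0.0005,0,1],[0,0,0,0,1],[0,0,0,0,1]]'
```

```text
clock: 42.05
tcp_pos: [551.0, -349.0, 95.0]
ee_rot: [0.726, 0.688, 0.0, 0.001]
wrist_force: [-9.6, 6.7, 19.9]
opening: -0.002
finger_force: 10.1
```

The plunger is against its stop: z stays at 95 while the force climbs to 20 N. Release and check.

```bash
python3 -m creep '[[0,0,-0.01,0,1],[0,0,-0.02,0,1],[0,0,-0.03,0,1],[0,0,-0.04,0,1],[0,0,-0.04,0,1],[0.03,-0.03,0,0,1],[0.03,-0.03,0,0,1],[0,-0.03,0,0,1],[0,0,0,0,1],[0,0,0,0,1]]'; python3 - <<'E'
from h import *
np.set_printoptions(precision=1,suppress=True)
for n in('scene','side'):
    s=snap(n);P=cloud(s).reshape(-1,3)
    for y0,y1 in((100,200),(10,100)):
      for lo,hi in((20,45),(205,240)):
        p=P[(abs(P[:,0]-648)<40)&(P[:,1]>y0)&(P[:,1]<y1)&(P[:,2]>lo)&(P[:,2]<hi)];print(len(p),p.min(0),p.max(0))
    p=P[(abs(P[:,0]-550)<22)&(abs(P[:,1]+350)<22)&(P[:,2]>75)&(P[:,2]<130)];print('plunger top',np.percentile(p[:,2],[50,90]))
    k=(P[:,1]>340)&(P[:,1]<410)&(P[:,0]<600)&(P[:,0]>450)&(P[:,2]>85)&(P[:,2]<133);print('handle',P[k].min(0),P[k].max(0))
E
```

```text
clock: 43.05
tcp_pos: [464.1, -284.2, 230.9]
ee_rot: [0.726, 0.688, 0.0, 0.001]
wrist_force: [-0.5, 0.4, -1.0]
opening: 0.002
finger_force: 0.0
86 [633.7 135.6  27.2] [683.2 178.   45. ]
87 [645.1 137.2 205.1] [659.8 159.8 235.6]
85 [627.4  38.8  28. ] [677.6  86.9  44.8]
78 [639.   42.7 205.1] [654.7  66.9 234.2]
plunger top [113.6 116.7]
handle [544.9 353.9  85.1] [559.4 385.1 131.1]
68 [622.5 139.9  30.7] [655.2 181.1  44.7]
92 [644.4 141.  205.1] [657.7 160.5 236.7]
63 [617.2  49.7  30.2] [676.1  88.   44.3]
79 [639.1  46.7 205.3] [652.7  68.3 236.2]
plunger top [111.7 117.6]
handle [542.9 354.   85.8] [557.  387.2 131.3]
```

```bash
python3 -c "
from rig import bot
print(bot.sign_off())"
```

```text
the job is handed in; nothing more can be done
None
```

The job is handed in. The last camera check showed both pendants hanging left of the band, the gauge home after a hold of about 2 s at the index, and the plunger pressed to its stop and back up; sign-off gave no verdict.

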